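# Turn a strip-inlaid bar brass side up and load the drilling jig

## Task

Take the round wooden bar with the inlaid brass strip out of the wooden stock cradle, lay it down on the flat plywood rolling board and let go of it, then roll it along the board until the brass strip faces straight up. Then lay it centred in the two metal vees of the drilling jig, with the strip still facing straight up, and let go. Leave the plain bar in the cradle and the other things on the bench where they are.

Things in the scene. Friction and masses are not known exactly. Their poses are not given: they have to be found in the camera images.
- bar_center (a point): Centre of the bar to work on: dark wooden cylinder, 32 mm diameter, 180 mm long, about 0.1 kg. x = along its length; z = from its axis out through the brass strip (up when the strip faces up). The flush strip, 8 mm wide, runs along one side and over both ends to their centres. It starts 74 to 180 degrees from up, either way. The bar rolls freely: 16 mm of travel turns it 1 rad.
- plain_center (a point): Centre of the plain bar: same wood and 32 mm diameter, 150 mm long, no brass. Lies in the cradle's other place; not to be moved. x = along its length.
- cradle: Wooden stock cradle, fixed: base 160 (x) by 190 (y), 12 mm thick, two places for bars along its x, at y = -50 and +50 mm; which bar is in which varies. Each has two V rests, 18 mm wide, at x = -55 and +55, tops 43 mm up (92 mm free between); a bar's centre lies 45 mm above the bench. Origin: underside centre, on the bench; z up. Left or right of the board.
- board: Rolling board, fixed flat plywood, 220 (x) by 250 mm (y), top 12 mm above the bench; a bar lying on it has its centre 28 mm above the bench. Lips 10 mm thick, 8 mm above the board, close the y ends beyond y = -125 and +125 mm. Lay the bar along x, roll it along y. Origin: underside centre, on the bench; z up.
- jig: Drilling jig, fixed: aluminium base 200 (x) by 110 (y), 10 mm thick, a bolt head at each corner, and two steel 90 degree vees, 26 mm wide, at x = -55 and +55, y = 0, tops 48 mm up (84 mm free between). A 32 mm bar lying along x in both has its centre 50 mm above the bench. Origin: underside centre, on the bench; z up. Other side of the board from the cradle.
- wax: Jar, 64 mm diameter, 55 mm high, beyond the board. Not to be disturbed. Origin: underside centre.
- mug: White mug, 76 mm diameter, 90 mm high, beyond the board. Not to be disturbed. Origin: underside centre.
- offcut: Wooden offcut, 50 x 35 x 30 mm high, on the robot's side of the cradle. Not to be disturbed. Origin: underside centre.
- square: Try square lying flat, wooden stock 18 x 100 mm, steel blade 110 mm, 14 mm high, on the robot's side of the jig. Not to be disturbed. Origin: underside centre of the stock.
- sandblock: Cork sanding block, 110 x 60 x 35 mm high, beyond the cradle. Not to be disturbed. Origin: underside centre.
- tape: Tape measure, 62 x 36 x 58 mm high, beyond the board. Not to be disturbed. Origin: underside centre.
- chuck: Steel lathe chuck lying on its back, 90 mm diameter, 64 mm high, beyond the jig. Not to be disturbed. Origin: underside centre.
Things that resemble listed ones, but are neither listed nor needed, are in the scene too. Leave any blue look-alike of the part that bears bar_center alone.

How it is judged (in metres and radians):
On the way, in this order (a step that is already met when the one before it is completed fails the run):
1. the bar with the strip lies on the rolling board, let go of (z of bar_center in the frame of board between 0.024 and 0.032 m and x of bar_center in the frame of board between -0.1 and 0.1 m and y of bar_center in the frame of board between -0.125 and 0.125 m and contact force between the fingers and bar below 0.05 N), for 0.2 s.
2. the bar, lying on the rolling board, has been turned until its strip faces up (within 0.3 rad) (z of bar_center in the frame of board between 0.024 and 0.032 m and x of bar_center in the frame of board between -0.1 and 0.1 m and y of bar_center in the frame of board between -0.125 and 0.125 m and angle between bar_center's own z axis and vertical below 0.3 rad), for 0.2 s.
At the end, for the whole second after the job is handed in: The bar with the strip lies at rest down in both vees of the drilling jig (within 5 mm of its seated height, 6 mm sideways and 0.08 rad in line), its middle within 30 mm of the jig's middle along it, its strip facing up within 0.3 rad (17 degrees) (x of bar_center in the frame of jig between -0.03 and 0.03 m and y of bar_center in the frame of jig between -0.006 and 0.006 m and z of bar_center in the frame of jig between 0.045 and 0.055 m and angle between the x axis of bar_center and the x axis of jig, either way round below 0.08 rad and angle between bar_center's own z axis and vertical below 0.3 rad and linear speed of bar below 0.02 m/s and angular speed of bar below 0.2 rad/s); the robot touches nothing.
It fails at once if the plain bar is moved more than 30 mm (distance of plain_center from where it was at the start of the episode above 0.03 m).
It fails at once if another thing on the bench is pushed more than 30 mm (distance of any of wax, mug, offcut, square, sandblock, tape, chuck from where it was at the start of the episode above 0.03 m).
It also fails if it takes over 72 s, if anything falls off the work surface, if the arm or the gripper's body presses on something with over 40 N, if the wrist force passes 120 N, or if a joint passes its speed limit or range.

## Robot

A 6-joint arm with a two-finger parallel gripper is mounted at the origin on the work surface. World frame = base frame: x ahead of the robot, y to its left, z up, the work surface at z = 0. Lengths are in m, angles in degrees, forces in N, time in s.
With the tool pointing down it reaches from about 0.25 to 0.725 m from the base axis. Payload 9.7 kg.
Tool frame: the origin (TCP) lies on the centre line of the jaws, within the pads' length; the fingertips stand bot.nose_length ahead of it and the grasp point (between the pads) lies 11 mm behind it (bot.nose_length is the distance from the TCP to the fingertips, in m); z points along the fingers, y is the line along which they close (so a half turn about z gives the same grasp; the last joint's range is limited). The gripper opens to 85 mm and grips with 20 to 120 N. Pads are 22 mm wide; open, the fingers measure 114 mm over their backs; the gripper's body (76 mm by 85 mm) begins 54 mm behind the grasp point. The pads swing forward as they close: fully open they stand 13 mm farther back than shut.
Start: joints at [76.49, 4.979, 10.078, 95.1, 0, 90], TCP at [0.128, 0.535, 0.239] pointing down, gripper open.
Joint ranges: [-179.16, 179.16], [-48.56, 103.87], [-65.8, 70.77], [-126.05, 130.52], [-82.76, 87.17], [-180, 180]. Speed limits (degrees/s): [127.2, 127.2, 147.25, 180, 180, 180].

## Interface

Orientations are given as [roll, pitch, yaw] about the fixed x, y, z axes, in that order (R = Rz(yaw) Ry(pitch) Rx(roll)).
In Python, from workcell import bot gives the robot as it stands. The module is installed in compiled form; this text tells all that it offers.
- The arm moves only by the shell command python3 -m inch 'ROWS' [OPENING] [FORCE]. ROWS is JSON, a list of rows, each a list of 4 numbers: the shift along the world's x, y, z in cm, then the turn about the world's z in degrees. A call has exactly 8 rows; each row is the pose to reach, as a shift and turn from the pose commanded when the call began; what a row does not reach only later rows make up. A row lasts 1/8 s, in which the tool goes at most 62.5 mm and 10.7 degrees, less where a joint would pass 70% of its speed; a pose out of reach is approached as far as the arm can. A call with a gripper value outside its range is refused whole. OPENING is the finger opening in cm, from 0 to 8.54, set as the call begins (- or left out, the last holds). The fingers move at their own pace and stop on an object; FORCE is the grip in N (left out, the last holds). Time passes only in rows, so rows that repeat a pose let the fingers close, or fill a call up. It gives the time, the measured TCP pose, the force, the opening and the grip force at its end, in the units of the state.
- bot.get_obs(): the state, without advancing time (a new reading comes with each control period).
- bot.camera(name): name is "side" or "top" or "wrist"; returns a dict with "img" (480x640x3 uint8, red, green, blue), "fovy" (degrees; the focal length in pixels is half the picture's height over the tangent of half this angle, whatever the lens; pixels are square), "cx", "cy" (the principal point, pixels), "R" (3x3) and "t" (3): a world point X has camera coordinates R X + t; the wrist camera has in their place "mount" (4x4, takes a point from camera to tool coordinates, whose origin is the TCP and whose axes are the flange's). Camera axes: x right, y down, z forward; pixel columns grow to the right and rows downward; lengths in m; the calibration is good to about 2 mm. A picture is of the moment at which its call begins: read the wrist's pose just before it. There is no depth.
- bot.job_done(): hands the job in; it is judged then, once.
Trained networks look in a picture, given as the dict that the camera call returned (one of the last four; its "shot" number tells which), for a name from the list of things; names that differ only in an ending like _2 or _b are one class to them, and where a whole thing is asked for, a point or a joint stands for the part that bears it (a point fixed in the world has none). Each returns a list of dicts, best first, with "score" (0 to 1); they miss things now and then, are a little off and sometimes report something else, mostly with a low value. They report only what shows in the picture. A call takes as long as a camera call. They do not tell look-alikes from the thing itself.
- bot.find_in(thing, picture): "point" ([column, row] in pixels, amid what is visible of it).
- bot.landmark_of(thing, picture): "point" ([column, row] in pixels: a listed point, or the origin of a listed thing).
The state is a dict: "time": time; "q": joint angles; "qd": joint speeds; "joint_efforts": joint torques, N m; "ee_pos": TCP position; "tcp_rot": TCP orientation; "wrist_force": force on the tool from outside, world axes, zero at the start; "torque": the same for the moment, N m; "opening": finger opening in m; "grasp_force": force on a finger pad.
Only numpy, scipy, OpenCV 4.12 (cv2) and the standard library are available. Lean on these libraries where they do the work, as an engineer would, in place of code of your own. Each camera call takes 0.05 s, during which the arm holds its last target. There are 200 camera calls.

## Working session

There is one attempt and no reset: what is moved stays moved. The work goes in short steps, Python scripts to look and compute and a shell command to move; the robot and the scene stay as the last step left them, time stands still between calls to the robot, and variables do not carry over. Pictures are saved under pics/ and viewed, at most 11 in all, crops included, and the job is handed in when it is done.

```bash
mkdir -p pics; cat > h.py <<'E'
import numpy as np, cv2
from workcell import bot
from scipy.spatial.transform import Rotation as Ro
def K(c):
    f=240/np.tan(np.radians(c["fovy"])/2); return f
def RT(c,o=None):
    if "R" in c and c["R"] is not None and "mount" not in c: return np.array(c["R"]),np.array(c["t"])
    T=np.eye(4); T[:3,:3]=Ro.from_euler('xyz',o["tcp_rot"],degrees=True).as_matrix(); T[:3,3]=o["ee_pos"]
    W=np.linalg.inv(T@np.array(c["mount"])); return W[:3,:3],W[:3,3]
def px2w(c,p,z,o=None):
    R,t=RT(c,o); f=K(c); d=R.T@np.array([(p[0]-c["cx"])/f,(p[1]-c["cy"])/f,1]); C=-R.T@t
    return C+d*(z-C[2])/d[2]
def w2px(c,X,o=None):
    R,t=RT(c,o); f=K(c); v=R@np.array(X)+t; return np.array([c["cx"]+f*v[0]/v[2],c["cy"]+f*v[1]/v[2]])
def shot(n,name=None):
    o=bot.get_obs(); c=bot.camera(n)
    if name: cv2.imwrite(f"pics/{name}.png",c["img"][:,:,::-1])
    return c,o
E
python3 - <<'E'
from h import *
np.set_printoptions(precision=3,suppress=True)
o=bot.get_obs(); print(o, bot.nose_length)
for n in("top","side"):
    c,o=shot(n,n+"0"); R,t=RT(c); print(n,c["fovy"],"cam at",-R.T@t)
    for th,z in(("bar_center",.045),("plain_center",.045),("cradle",0),("board",0),("jig",0),("wax",0),("mug",0),("offcut",0),("square",0),("sandblock",0),("tape",0),("chuck",0)):
        for d in bot.landmark_of(th,c)[:3]: print(th,np.round(d["point"]),round(d["score"],2),px2w(c,d["point"],z))
E
```

```text
{'time': 0.0, 'q': array([76.491,  5.011, 10.033, 95.101, -0.001, 90.001]), 'qd': array([-0.08 ,  0.045,  0.048,  0.041, -0.061, -0.041]), 'joint_efforts': array([ -0.   , -52.039,  46.48 ,   0.017,  -0.   ,  -0.   ]), 'ee_pos': array([0.128, 0.535, 0.239]), 'tcp_rot': array([-179.921,    0.001,  166.49 ]), 'wrist_force': array([0.234, 0.592, 0.165]), 'torque': array([-0.059,  0.061,  0.029]), 'grasp_force': 0.0, 'opening': 0.08546903692247838} 0.008
top 50.053996060579365 cam at [0.362 0.049 1.41 ]
bar_center [441. 254.] 0.53 [ 0.51  -0.305  0.045]
bar_center [162. 351.] 0.52 [0.26  0.431 0.045]
bar_center [239. 259.] 0.45 [0.499 0.238 0.045]
plain_center [202. 259.] 0.66 [0.499 0.336 0.045]
plain_center [225. 209.] 0.4 [0.633 0.276 0.045]
cradle [223. 262.] 0.74 [0.495 0.287 0.   ]
board [330. 258.] 0.62 [ 0.504 -0.006  0.   ]
jig [240. 259.] 0.6 [0.504 0.241 0.   ]
wax [280. 161.] 0.93 [0.78 0.13 0.  ]
wax [200. 261.] 0.57 [0.499 0.348 0.   ]
mug [438. 253.] 0.71 [ 0.516 -0.308  0.   ]
mug [369. 162.] 0.69 [ 0.779 -0.121  0.   ]
offcut [222. 324.] 0.56 [0.328 0.286 0.   ]
offcut [
[... 392 characters left out ...]
43 [0.249 0.382 0.045]
plain_center [244. 210.] 0.55 [0.505 0.327 0.045]
cradle [249. 233.] 0.68 [0.492 0.282 0.   ]
board [318. 285.] 0.91 [ 0.508 -0.021  0.   ]
board [245. 207.] 0.32 [0.555 0.424 0.   ]
jig [403. 350.] 0.57 [ 0.517 -0.302  0.   ]
jig [374. 231.] 0.55 [0.776 0.111 0.   ]
wax [375. 229.] 0.6 [ 0.785  0.118 -0.   ]
mug [438. 274.] 0.66 [ 0.771 -0.135  0.   ]
offcut [191. 248.] 0.57 [0.333 0.291 0.   ]
offcut [315. 283.] 0.45 [ 0.506 -0.012  0.   ]
square [315. 283.] 0.72 [ 0.506 -0.011  0.   ]
square [351. 398.] 0.58 [ 0.354 -0.353  0.   ]
sandblock [376. 230.] 0.69 [0.786 0.115 0.   ]
tape [402. 251.] 0.91 [ 0.771 -0.008  0.   ]
chuck [459. 322.] 0.61 [ 0.676 -0.298  0.   ]
```

View pics/top0.png

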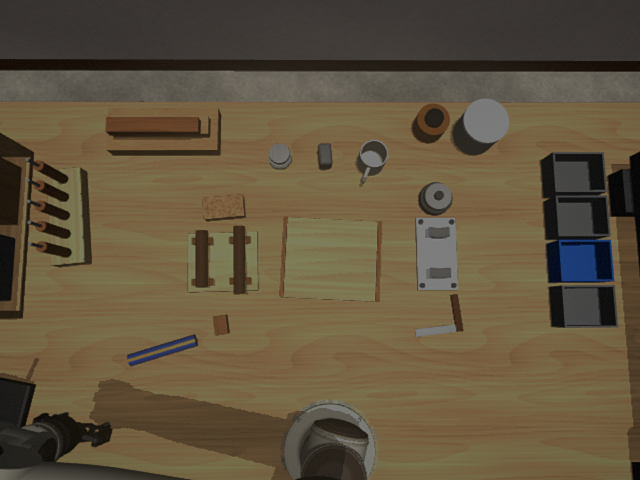

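```bash
python3 - <<'E'
import cv2
a=cv2.imread("pics/side0.png"); t=cv2.imread("pics/top0.png")
A=cv2.resize(a[160:440,120:480],(720,560),interpolation=cv2.INTER_CUBIC); cv2.imwrite("pics/side0c.png",A)
cv2.imwrite("pics/top0c.png",cv2.resize(t[200:380,140:260],(400,600),interpolation=cv2.INTER_CUBIC))
E
```

```text
(no output)
```

View pics/side0c.png

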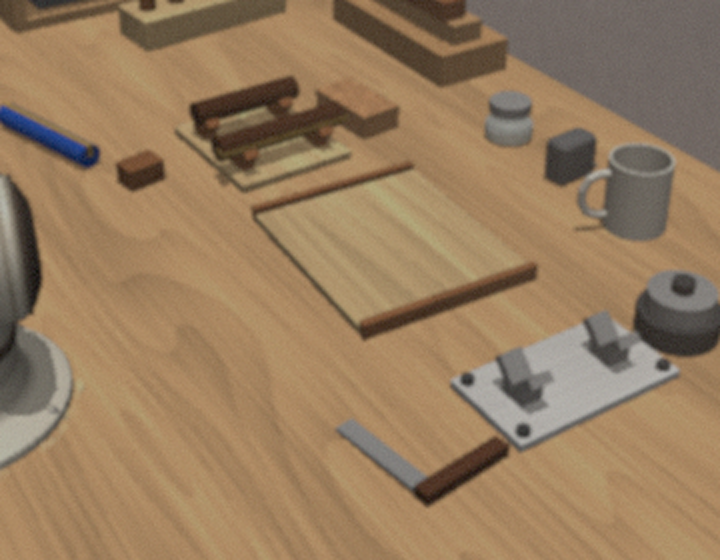

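The top view has the cradle at (223,262). The candidates are the longer bar at (239,259), the shorter plain bar at (202,259) and the blue rod at (162,350). The longer one is the target. In the side crop it shows a brass line along its lower -y side at (285,140), and no brass shows on the other bar. The jig is at (437,254) and the board at (330,258). I'll move above the target and turn the wrist to yaw 0, which also suits the jig.

```bash
python3 -m inch '[[4.6,-3.7,0,-10.6],[9.3,-7.5,0,-21],[13.9,-11.2,0,-31.5],[18.6,-15,0,-42],[23.2,-18.7,0,-52.5],[27.9,-22.5,0,-63],[32.5,-26.2,0,-73.5],[37,-30,0,-84]]' 8.5 30; python3 -m inch '[[0,0,0,-10.5],[0,0,0,-21],[0,0,0,-31.5],[0,0,0,-42],[0,0,0,-52.5],[0,0,0,-63],[0,0,0,-73.5],[0,0,0,-82.5]]'
cat > look.py <<'E'
from h import *
import sys
np.set_printoptions(precision=4,suppress=True)
n=sys.argv[1]; c,o=shot("wrist",n); print(o["time"],o["ee_pos"],o["tcp_rot"],K(c))
for a in sys.argv[2:]:
    th,z=a.split(":")
    for d in bot.landmark_of(th,c)[:3]: print(th,np.round(d["point"]),round(d["score"],2),px2w(c,d["point"],float(z),o))
E
python3 look.py w1 bar_center:.045 plain_center:.045 cradle:0
```

```text
time: 2.3
ee_pos: [0.4999, 0.2333, 0.2394]
tcp_rot: [180.0, -0.0, 82.1]
wrist_force: [0.8, 0.6, -0.2]
opening: 0.0852
grasp_force: 0.0
time: 3.3
ee_pos: [0.5195, 0.1483, 0.2393]
tcp_rot: [-175.2, 0.4, 13.5]
wrist_force: [-0.4, -0.4, -0.3]
opening: 0.0854
grasp_force: 0.0
3.3 [0.5195 0.1483 0.2393] [-175.1877    0.4041   13.5253] 386.84460136506124
plain_center [129. 177.] 0.9 [0.5059 0.3365 0.045 ]
plain_center [202. 192.] 0.57 [0.5093 0.2706 0.045 ]
cradle [201. 190.] 0.96 [0.5    0.2874 0.    ]
```

View pics/w1.png

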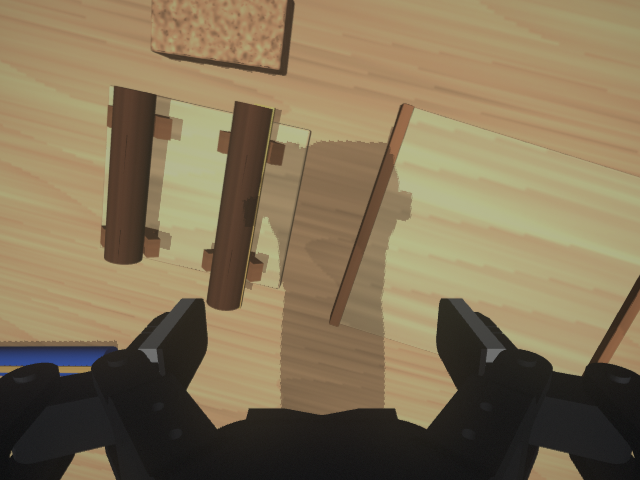

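The wrist view shows the cradle at (200,190), the plain bar at (130,175) and the target at (240,205). The brass shows along the target's right (-y) edge, at about (268,150). The arm is still settling, so I'll let it finish.

```bash
python3 -m inch '[[0,0,0,0],[0,0,0,0],[0,0,0,0],[0,0,0,0],[0,0,0,0],[0,0,0,0],[0,0,0,0],[0,0,0,0]]'
python3 look.py w2 bar_center:.045 plain_center:.045 cradle:0; python3 -c "
from h import *;print(bot.get_obs()['q'])"
```

```text
time: 4.5
ee_pos: [0.5193, 0.1495, 0.2393]
tcp_rot: [-175.2, 0.4, 13.7]
wrist_force: [0.4, 0.1, -0.7]
opening: 0.0846
grasp_force: 0.0
4.5 [0.5193 0.1495 0.2393] [-175.2371    0.3955   13.6845] 386.84460136506124
bar_center [201. 190.] 0.69 [0.5104 0.2728 0.045 ]
plain_center [132. 178.] 0.57 [0.505  0.3352 0.045 ]
cradle [204. 191.] 0.89 [0.4992 0.2859 0.    ]
[ 13.62897742   3.96242574   8.89371643  95.32985728   4.76244979
 179.94314064]
```

Joint 6 is at its limit because yaw = q1 - q6 + 180, so yaw 180 is the right choice everywhere. I'll turn back.

```bash
python3 -m inch '[[0,0,0,10.5],[0,0,0,21],[0,0,0,31.5],[0,0,0,42],[0,0,0,52.5],[0,0,0,63],[0,0,0,73.5],[0,0,0,84]]'; python3 -m inch '[[0,0,0,10.5],[0,0,0,21],[0,0,0,31.5],[0,0,0,42],[0,0,0,52.5],[0,0,0,63],[0,0,0,73.5],[0,0,0,84]]'
python3 look.py w3 bar_center:.045 plain_center:.045 cradle:0
```

```text
time: 5.7
ee_pos: [0.5193, 0.1496, 0.2392]
tcp_rot: [-175.2, 0.4, 98.0]
wrist_force: [0.2, 0.3, -0.0]
opening: 0.085
grasp_force: 0.0
time: 6.7
ee_pos: [0.5192, 0.1496, 0.2393]
tcp_rot: [-175.2, 0.4, -178.0]
wrist_force: [0.6, 0.6, -0.2]
opening: 0.0847
grasp_force: 0.0
6.7 [0.5192 0.1496 0.2393] [-175.232     0.3875 -177.9625] 386.84460136506124
plain_center [570. 204.] 0.57 [0.5036 0.3366 0.045 ]
cradle [492. 190.] 0.81 [0.5007 0.289  0.    ]
```

```bash
cat > bar.py <<'E'
from h import *
import sys
np.set_printoptions(precision=4,suppress=True)
# segment dark-wood elongated blobs; report axis ends in world at height z
def bars(c,o,z,thr=75,amin=2500):
    g=c["img"][:,:,0].astype(np.uint8); m=((g<thr+20)&(c["img"].max(2)>25)&(c["img"][:,:,0]>c["img"][:,:,2]*1.35)).astype(np.uint8)
    m=cv2.morphologyEx(m,cv2.MORPH_OPEN,np.ones((7,7)))
    n,l,s,_=cv2.connectedComponentsWithStats(m)
    for i in range(1,n):
        if s[i,4]<amin: continue
        ys,xs=np.nonzero(l==i); (r)=cv2.minAreaRect(np.c_[xs,ys].astype(np.float32)); b=cv2.boxPoints(r)
        e=sorted([((np.linalg.norm(b[k]-b[(k+1)%4])),k) for k in range(4)])[:2]
        E=[(b[k]+b[(k+1)%4])/2 for _,k in e]; W=[px2w(c,p,z,o) for p in E]
        d=W[1]-W[0]; print("px",np.round(E).tolist(),"wid",round(min(r[1])),"W",W[0],W[1],"L",np.linalg.norm(d),"yaw",np.degrees(np.arctan(d[1]/d[0])))
if __name__=="__main__":
    c,o=shot("wrist",sys.argv[1]); print(o["time"],o["ee_pos"],o["tcp_rot"]); bars(c,o,float(sys.argv[2]))
E
python3 bar.py w4 .045
```

```text
6.9 [0.5192 0.1496 0.2394] [-175.24      0.409  -178.5592]
px [[445.0, 75.0], [436.0, 301.0]] wid 64 W [0.4087 0.2264 0.045 ] [0.5978 0.2386 0.045 ] L 0.1895236304278796 yaw 3.674374119588498
px [[584.0, 101.0], [547.0, 293.0]] wid 60 W [0.4258 0.3321 0.045 ] [0.5847 0.3331 0.045 ] L 0.1589432771836011 yaw 0.3583122010520859
```

View pics/w4.png

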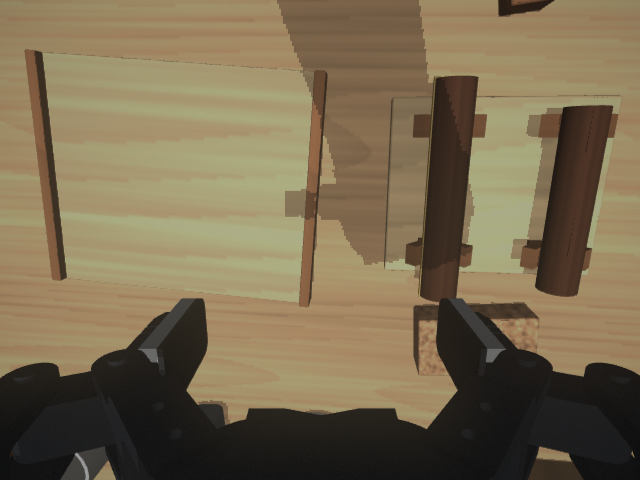

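```bash
python3 - <<'E'
from h import *
np.set_printoptions(precision=4,suppress=True)
c=bot.camera("wrist");o=bot.get_obs();print(o["ee_pos"],o["tcp_rot"])
for p,z in [((455,78),.045),((440,297),.045),((585,107),.045),((558,292),.045),((320,72),.02),((305,305),.02),((34,52),.02),((59,278),.02),((391,98),.012),((386,268),.012)]: print(p,px2w(c,p,z,o))
E
```

```text
[0.5193 0.1495 0.2393] [-175.2347    0.3946 -178.511 ]
(455, 78) [0.4109 0.2338 0.045 ]
(440, 297) [0.5936 0.2418 0.045 ]
(585, 107) [0.4301 0.3337 0.045 ]
(558, 292) [0.5827 0.3417 0.045 ]
(320, 72) [0.4046 0.1268 0.02  ]
(305, 305) [0.6211 0.117  0.02  ]
(34, 52) [ 0.3916 -0.1287  0.02  ]
(59, 278) [ 0.6069 -0.1411  0.02  ]
(391, 98) [0.4236 0.1887 0.012 ]
(386, 268) [0.5803 0.1953 0.012 ]
```

```bash
python3 -m inch '[[-0.8,4.4,0,0.5],[-1.7,8.7,0,1],[-1.7,8.7,-5,1],[-1.7,8.7,-9,1],[-1.7,8.7,-12,1],[-1.7,8.7,-12,1],[-1.7,8.7,-12,1],[-1.7,8.7,-12,1]]' 7 && python3 bar.py w5 .045
```

```text
time: 8.0
ee_pos: [0.503, 0.2369, 0.1211]
tcp_rot: [-175.3, 0.5, -177.3]
wrist_force: [-0.1, 0.0, 0.5]
opening: 0.07
grasp_force: 0.0
8.0 [0.503  0.2369 0.1211] [-175.2934    0.5239 -177.3469]
px [[170.0, 66.0], [172.0, 322.0]] wid 13 W [0.4084 0.1473 0.045 ] [0.5561 0.1387 0.045 ] L 0.14798766920733605 yaw -3.322222695982512
px [[336.0, 74.0], [336.0, 395.0]] wid 65 W [0.4092 0.2336 0.045 ] [0.5982 0.2442 0.045 ] L 0.18927072173261683 yaw 3.2031981802534486
px [[538.0, 126.0], [496.0, 341.0]] wid 72 W [0.43  0.336 0.045] [0.5512 0.3353 0.045 ] L 0.12127098882191305 yaw -0.3022836090858599
```

View pics/w5.png

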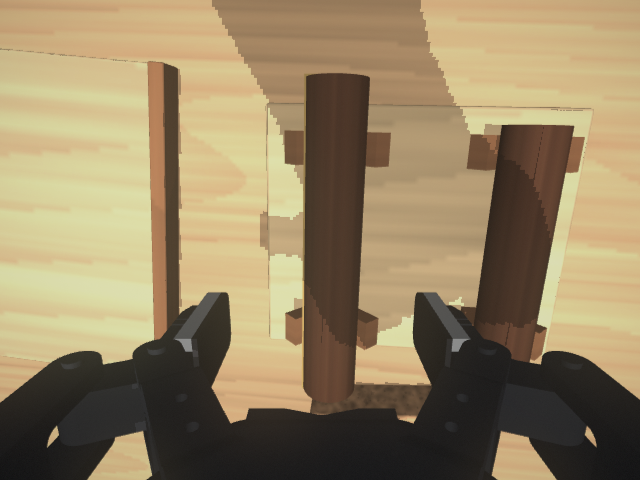

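The bar lies between the jaws at about (336,230), with the brass at its left silhouette (304,200). I'll descend and grip.

```bash
python3 -m inch '[[0,0.1,-3,0.3],[0,0.1,-6,0.5],[0,0.1,-8.0,0.5],[0,0.1,-8.6,0.5],[0,0.1,-8.6,0.5],[0,0.1,-8.6,0.5],[0,0.1,-8.6,0.5],[0,0.1,-8.6,0.5]]' 7 && python3 -m inch '[[0,0,0,0],[0,0,0,0],[0,0,0,0],[0,0,0,0],[0,0,0,0],[0,0,0,0],[0,0,0,0],[0,0,0,0]]' 2 30 && python3 -m inch '[[0,0,0.5,0],[0,0,2,0],[0,0,4,0],[0,0,6.5,0],[0,0,8,0],[0,0,8,0],[0,0,8,0],[0,0,8,0]]'
```

```text
time: 9.05
ee_pos: [0.5025, 0.2377, 0.0338]
tcp_rot: [-175.3, 0.4, -176.8]
wrist_force: [0.5, 0.2, -0.8]
opening: 0.0701
grasp_force: 0.0
time: 10.05
ee_pos: [0.5024, 0.2359, 0.0338]
tcp_rot: [-175.1, 0.4, -176.9]
wrist_force: [-1.1, -8.8, 5.8]
opening: 0.0311
grasp_force: 29.6
time: 11.05
ee_pos: [0.5018, 0.2374, 0.1123]
tcp_rot: [-175.2, 0.3, -176.8]
wrist_force: [0.1, 0.5, -1.5]
opening: 0.0312
grasp_force: 29.6
```

At this grip depth the fingertips would hit the board, so I'll set the bar back in the cradle and regrip 8 mm higher.

```bash
python3 -m inch '[[0,0,-4,0],[0,0,-7,0],[0,0,-7.8,0],[0,0,-7.8,0],[0,0,-7.8,0],[0,0,-7.8,0],[0,0,-7.8,0],[0,0,-7.8,0]]' && python3 -m inch '[[0,0,0,0],[0,0,0,0],[0,0,0,0],[0,0,0,0],[0,0,0.4,0],[0,0,0.8,0],[0,0,0.8,0],[0,0,0.8,0]]' 5 && python3 -m inch '[[0,0,0,0],[0,0,0,0],[0,0,0,0],[0,0,0,0],[0,0,0,0],[0,0,0,0],[0,0,0,0],[0,0,0,0]]' 2 30 && python3 -m inch '[[0,0,2,0],[0,0,5,0],[0.1,-5,7,-1],[0.2,-10,7,-2.5],[0.3,-16,7,-4],[0.3,-22,7,-5.5],[0.3,-27.7,7,-6.2],[0.3,-27.7,7,-6.2]]' && python3 look.py w6 board:0
```

```text
time: 12.05
ee_pos: [0.5024, 0.2376, 0.0355]
tcp_rot: [-175.2, 0.4, -176.8]
wrist_force: [0.2, -2.4, 0.8]
opening: 0.0312
grasp_force: 29.7
time: 13.05
ee_pos: [0.5023, 0.2376, 0.0434]
tcp_rot: [-175.2, 0.4, -176.8]
wrist_force: [0.1, 0.1, 0.5]
opening: 0.0502
grasp_force: 0.0
time: 14.05
ee_pos: [0.5023, 0.2367, 0.0435]
tcp_rot: [-175.1, 0.4, -176.9]
wrist_force: [-0.9, -5.6, 3.5]
opening: 0.031
grasp_force: 29.5
time: 15.05
ee_pos: [0.5048, -0.0427, 0.1132]
tcp_rot: [-175.2, 0.4, 176.7]
wrist_force: [1.2, 0.6, -1.1]
opening: 0.0307
grasp_force: 30.2
15.05 [ 0.5048 -0.0427  0.1132] [-175.2126    0.3837  176.6932] 386.84460136506124
board [388. 234.] 0.78 [ 0.5053 -0.0084  0.    ]
```

View pics/w6.png

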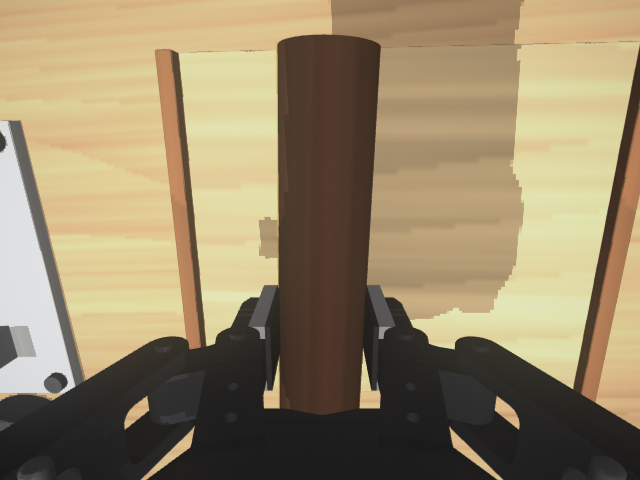

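The bar is held along the board at (325,220), aligned with the lips at (180,200) and (610,200), and the strip is not visible from above. I'll lower it and release.

```bash
python3 -m inch '[[0,0,-4,0],[0,0,-7,0],[0,0,-8.2,0],[0,0,-8.6,0],[0,0,-8.6,0],[0,0,-8.6,0],[0,0,-8.6,0],[0,0,-8.6,0]]' && python3 -m inch '[[0,0,0,0],[0,0,0,0],[0,0,0,0],[0,0,0,0],[0,0,0,0],[0,0,0,0],[0,0,0,0],[0,0,0,0]]' 4.4 && python3 - <<'E'
from h import *
o=bot.get_obs();print(o["ee_pos"],o["wrist_force"])
c,o=shot("side","s1"); w,_=shot("wrist","w7")
a=w2px(c,[.5,-.04,.028]); print(a)
i=c["img"][:,:,::-1]; x,y=map(int,a); cr=cv2.resize(i[y-45:y+45,x-55:x+55],None,fx=5,fy=5,interpolation=cv2.INTER_CUBIC)
L=cv2.resize(w["img"][:,:,::-1],None,fx=.39,fy=.39)
cv2.imwrite("pics/c1.png",np.hstack([cr,np.vstack([L,np.zeros((450-L.shape[0],L.shape[1],3),np.uint8)])]))
E
```

```text
time: 16.15
ee_pos: [0.5054, -0.0395, 0.0277]
tcp_rot: [-175.2, 0.4, 177.0]
wrist_force: [-0.1, -0.6, -2.2]
opening: 0.031
grasp_force: 30.2
time: 17.15
ee_pos: [0.5052, -0.0394, 0.0273]
tcp_rot: [-175.2, 0.4, 177.0]
wrist_force: [0.6, -0.3, 0.1]
opening: 0.0441
grasp_force: 0.0
[ 0.50523708 -0.03942483  0.02729648] [ 0.60032911 -0.32401338  0.11415729]
[320.29228117 279.30120748]
```

View pics/c1.png

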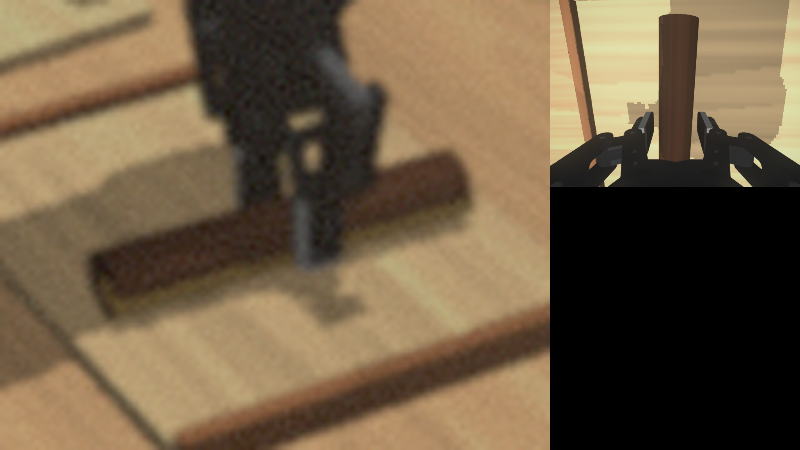

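The bar is on the board and free. The brass is at the lower front (-y) side, at (115,300) to (465,210) in the crop, roughly 110° from up, so it must roll about 30 mm towards +y. I'll push it slowly and then measure.

```bash
python3 -m inch '[[0,0.5,0,0],[0,0.9,0,0],[0.1,1.3,0,0],[0.1,1.7,0,0],[0.1,2.1,0,0],[0.1,2.5,0,0],[0.1,2.8,0,0],[0.15,3,0,0]]' && python3 -m inch '[[0,0,0,0],[0,0,0,0],[0,0,0,0],[0,0,0,0],[0,0,0,0],[0,0,0,0],[0,0,0,0],[0,0,0,0]]' && cat > strip.py <<'E'
from h import *
import sys
np.set_printoptions(precision=4,suppress=True)
w,o=shot("wrist",sys.argv[1]); zc=float(sys.argv[2]); print(o["ee_pos"],o["tcp_rot"])
img=w["img"]; hsv=cv2.cvtColor(img,cv2.COLOR_RGB2HSV)
R,t=RT(w,o); C=-R.T@t; print("cam",C)
ex,ey=[o["ee_pos"][k] for k in (0,1)]
for xx in (-.085,-.075,-.065,-.055):
    # scan across y at height zc; print colour transitions along the row
    ys=np.arange(-.04,.0401,.001); P=np.array([w2px(w,[ex+xx,ey+y,zc],o) for y in ys])
    v=[img[int(round(p[1])),int(round(p[0]))].astype(int) if 0<=p[1]<480 and 0<=p[0]<640 else np.zeros(3,int) for p in P]
    print(round(xx,3)," ".join(f"{a[0]}/{a[2]}" for a in v[::2]))
E
python3 strip.py w8 .028; python3 - <<'E'
import cv2
cv2.imwrite("pics/w8c.png",cv2.resize(cv2.imread("pics/w8.png")[0:320,200:480],None,fx=1.8,fy=1.8))
E
```

```text
time: 18.25
ee_pos: [0.5068, -0.0092, 0.0273]
tcp_rot: [-175.2, 0.4, 177.0]
wrist_force: [0.3, -0.3, -0.1]
opening: 0.0439
grasp_force: 0.0
time: 19.25
ee_pos: [0.5067, -0.0094, 0.0273]
tcp_rot: [-175.2, 0.4, 177.0]
wrist_force: [-0.1, -0.3, -0.8]
opening: 0.044
grasp_force: 0.0
[ 0.5067 -0.0094  0.0273] [-175.2377    0.3937  176.9853]
cam [0.4421 0.0048 0.1619]
-0.085 217/154 218/153 218/154 218/155 218/155 218/156 218/157 218/156 218/157 218/156 218/158 218/157 218/159 81/47 73/43 146/75 141/72 144/74 145/74 102/54 84/44 82/43 78/41 75/40 74/40 68/38 67/38 63/35 59/33 173/113 173/113 174/113 174/113 174/112 175/113 174/113 174/113 175/113 174/113 174/113 174/113
-0.075 219/157 219/157 219/156 220/157 219/157 219/155 219/155 219/155 219/155 219/154 219/154 219/154 217/152 87/49 75/43 144/75 143/72 148/75 143/72 83/44 83/43 82/43 78/40 76/40 71/39 67/37 66/36 63/35 56/32 159/103 159/103 161/104 159/104 160/104 159/104 159/103 159/104 158/103 158/103 158/103 157/102
-0.065 220/153 220/154 220/155 220/154 220/155 220/155 220/155 220/155 220/155 220/156 220/155 220/157 77/44 92/51 147/75 143/73 145/74 149/76 132/66 85/45 83/44 79/41 76/41 75/41 70/37 67/37 65/36 60/34 88/55 176/114 176/115 176/115 177/116 177/115 177/115 179/117 178/116 178/116 177/115 178/116 178/116
-0.055 220/149 220/148 220/149 220/149 220/149 220/149 220/149 220/149 220/149 220/149 219/148 220/147 86/48 96/52 146/74 144/74 148/75 146/74 85/46 84/44 83/44 79/41 77/41 74/40 68/38 69/39 65/35 59/35 155/101 155/101 155/101 156/103 156/102 156/103 155/102 156/103 156/101 155/102 156/102 156/102 156/101
```

View pics/w8c.png

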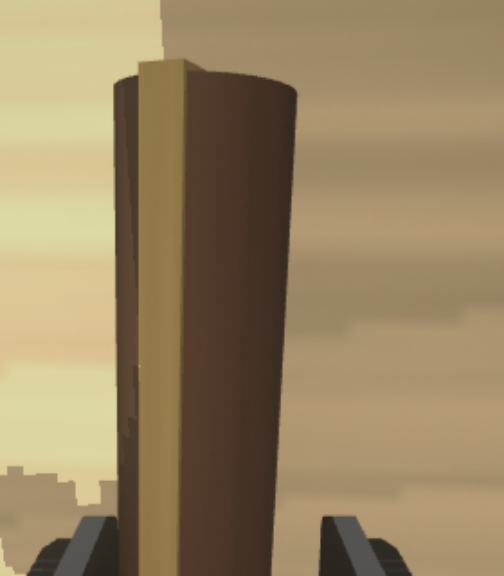

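The bar rolled and the strip is now visible at crop (162,300). From the geometry it sits about 23° to the -y side of up, so about 6.6 mm more is needed. I'll centre the jaws on the target position and narrow them so the finger rolls the bar there.

```bash
cat > ang.py <<'E'
from h import *
import sys
# strip angle from up (+ = towards -y) and bar centre y, from wrist picture; args: name z_centre
w,o=shot("wrist",sys.argv[1]); zc=float(sys.argv[2]); R,t=RT(w,o); C=-R.T@t; D0=C[2]-zc
ex,ey=o["ee_pos"][:2]
for xx in (-.08,-.07,-.06,-.05):
    ys=np.arange(-.03,.03,.0002); P=np.array([w2px(w,[ex+xx,ey+y,zc],o) for y in ys]).astype(np.float32)
    L=cv2.remap(w["img"],P[None,:,0],P[None,:,1],cv2.INTER_LINEAR)[0].astype(float)
    brass=(L[:,0]-L[:,2]>48)&(L[:,0]<200)&(L[:,2]<100); wood=(L[:,0]<110)
    yy=ys[brass]; 
    if len(yy)<5: print("no brass"); continue
    m=brass|wood; k=np.where(np.abs(ys)<.03)[0]
    # largest contiguous run of bar pixels
    q=np.diff(np.r_[0,m.astype(int),0]); s=np.where(q==1)[0]; e=np.where(q==-1)[0]; j=np.argmax(e-s); yl,yr=ys[s[j]],ys[e[j]-1]
    cy=C[1]-ey; A=lambda y:np.arctan((cy-y)/D0)
    ac=(A(yl)+A(yr))/2; D=D0/np.cos(ac)
    bl,br=np.percentile(yy,[3,97]); f=lambda y:np.degrees(np.arcsin(np.clip(D*np.sin(A(y)-ac)/.016,-1,1))-(A(y)-ac)-ac)
    print("bar y %.4f (rel %.4f) width %.4f strip %.1f..%.1f mid %.1f"%(ey+cy-D0*np.tan(ac),cy-D0*np.tan(ac),yr-yl,f(br),f(bl),(f(bl)+f(br))/2))
E
python3 ang.py w9 .028; python3 -m inch '[[0,0.2,0,0],[0,0.4,0,0],[0,0.6,0,0],[0,0.8,0,0],[0,0.8,0,0],[0,0.8,0,0],[0,0.8,0,0],[0,0.8,0,0]]' 3.8 && python3 ang.py w10 .028
```

```text
bar y -0.0082 (rel 0.0012) width 0.0324 strip 6.6..35.7 mid 21.1
bar y -0.0090 (rel 0.0004) width 0.0324 strip 6.9..35.4 mid 21.2
bar y -0.0099 (rel -0.0005) width 0.0326 strip 6.3..36.3 mid 21.3
bar y -0.0106 (rel -0.0012) width 0.0324 strip 5.7..36.5 mid 21.1
time: 20.35
ee_pos: [0.5067, -0.0015, 0.0273]
tcp_rot: [-175.2, 0.4, 177.0]
wrist_force: [0.2, 0.7, -0.5]
opening: 0.0376
grasp_force: 0.0
bar y 0.0026 (rel 0.0040) width 0.0326 strip -29.7..-1.3 mid -15.5
bar y 0.0018 (rel 0.0033) width 0.0326 strip -30.0..-1.6 mid -15.8
bar y 0.0010 (rel 0.0025) width 0.0322 strip -30.3..-1.9 mid -16.1
bar y 0.0002 (rel 0.0017) width 0.0322 strip -29.9..-2.2 mid -16.0
```

```bash
python3 -m inch '[[0,-0.2,0,-0.7],[0,-0.4,0,-1],[0,-0.6,0,-1],[0,-0.65,0,-1],[0,-0.65,0,-1],[0,-0.65,0,-1],[0,-0.65,0,-1],[0,-0.65,0,-1]]' 3.5 && python3 ang.py w11 .028
```

```text
time: 21.4
ee_pos: [0.5068, -0.0079, 0.0273]
tcp_rot: [-175.2, 0.4, 176.0]
wrist_force: [-0.5, 0.1, 0.4]
opening: 0.0352
grasp_force: 0.0
bar y -0.0009 (rel 0.0070) width 0.0326 strip -16.6..12.2 mid -2.2
bar y -0.0017 (rel 0.0062) width 0.0322 strip -16.3..11.9 mid -2.2
bar y -0.0025 (rel 0.0053) width 0.0324 strip -17.6..11.2 mid -3.2
bar y -0.0032 (rel 0.0047) width 0.0322 strip -16.9..11.3 mid -2.8
```

The strip is within 3° of up. I'll hold, grip, check, then lift towards the jig.

```bash
python3 -m inch '[[0,0,0,0],[0,0,0,0],[0,0,0,0],[0,0,0,0],[0,0,0,0],[0,0,0,0],[0,0,0,0],[0,0,0,0]]' 2 30 && python3 ang.py w12 .028 && python3 -m inch '[[0,0,2,0],[0,0,6,0],[0,-3,11,0],[0,-8,15,0],[0,-12,16,0],[0,-16,16,0],[0,-17,16,0],[0,-17,16,0]]' && python3 -m inch '[[0,0,0,0],[0,0,0,0],[0,0,0,0],[0,0,0,0],[0,0,0,0],[0,0,0,0],[0,0,0,0],[0,0,0,0]]' && python3 look.py w13 jig:0 board:0; python3 ang.py w14 .188
```

```text
time: 22.45
ee_pos: [0.5068, -0.0079, 0.0275]
tcp_rot: [-175.2, 0.4, 176.0]
wrist_force: [-0.2, 1.4, 5.4]
opening: 0.031
grasp_force: 30.0
bar y -0.0020 (rel 0.0059) width 0.0324 strip -15.4..12.2 mid -1.6
bar y -0.0028 (rel 0.0051) width 0.0324 strip -15.7..11.9 mid -1.9
bar y -0.0035 (rel 0.0045) width 0.0322 strip -16.9..11.9 mid -2.5
bar y -0.0042 (rel 0.0037) width 0.0322 strip -16.6..11.6 mid -2.5
time: 23.5
ee_pos: [0.5064, -0.1781, 0.1865]
tcp_rot: [-175.3, 0.3, 175.9]
wrist_force: [0.6, 0.6, -0.4]
opening: 0.0307
grasp_force: 30.1
time: 24.5
ee_pos: [0.5067, -0.178, 0.1873]
tcp_rot: [-175.2, 0.4, 176.0]
wrist_force: [-0.7, 0.7, -1.4]
opening: 0.0308
grasp_force: 30.1
24.5 [ 0.5067 -0.178   0.1873] [-175.2363    0.3937  175.9818] 386.84460136506124
jig [205. 235.] 0.58 [ 0.5198 -0.2982  0.    ]
board [553. 199.] 0.57 [ 0.5045 -0.007   0.    ]
bar y -0.1583 (rel 0.0197) width 0.0202 strip -31.7..83.0 mid 25.7
bar y -0.1591 (rel 0.0189) width 0.0218 strip -35.1..82.7 mid 23.8
bar y -0.1604 (rel 0.0176) width 0.0236 strip -39.6..82.8 mid 21.6
bar y -0.1723 (rel 0.0057) width 0.0362 strip -84.5..17.8 mid -33.4
```

View pics/w13.png

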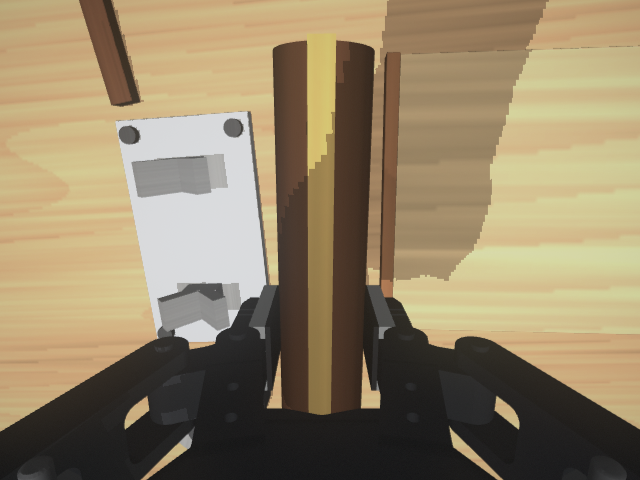

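The gripped bar has its strip up (320,200). The jig plate corners are at (117,122) and (250,111), with bolts at (129,134), (234,128) and (166,333).

```bash
python3 - <<'E'
from h import *
np.set_printoptions(precision=4,suppress=True)
c,o=shot("wrist"); 
W=lambda p,z:px2w(c,p,z,o)[:2]
for p,z in [((117,122),.01),((250,111),.01),((268,285),.01),((157,333),.01),((129,134),.016),((234,128),.016),((166,333),.016)]: print(p,W(p,z))
a,b=W((129,134),.016),W((234,128),.016); d=b-a; print("bolt yaw",np.degrees(np.arctan2(-d[0],d[1])))
a,b=W((250,111),.01),W((117,122),.01); d=a-b; y=np.arctan2(-d[0],d[1]); print("edge yaw",np.degrees(y),"centre",(a+b)/2+.1*np.array([np.cos(y),np.sin(y)]))
d=W((268,285),.01)-a; print("side yaw",np.degrees(np.arctan2(d[1],d[0])))
d=W((157,333),.01)-b; print("side2 yaw",np.degrees(np.arctan2(d[1],d[0])))
t=bot.camera("top")
for q in bot.landmark_of("jig",t)[:3]: print("top",q["point"],q["score"],px2w(t,q["point"],0))
g=t["img"]; m=((g.min(2)>110)&(g.max(2).astype(int)-g.min(2)<25)).astype(np.uint8); m[:, :405]=0;m[:,470:]=0;m[:215]=0;m[295:]=0
ys,xs=np.nonzero(m); r=cv2.minAreaRect(np.c_[xs,ys].astype(np.float32)); print(r); print([px2w(t,p,.01)[:2] for p in cv2.boxPoints(r)],px2w(t,r[0],.01))
E
```

```text
(117, 122) [ 0.4203 -0.3528]
(250, 111) [ 0.4201 -0.2428]
(268, 285) [ 0.5655 -0.2443]
(157, 333) [ 0.6095 -0.355 ]
(129, 134) [ 0.4305 -0.3412]
(234, 128) [ 0.4321 -0.2554]
(166, 333) [ 0.6065 -0.3427]
bolt yaw -1.0480296078081355
edge yaw 0.09432960863501691 centre [ 0.5202 -0.2976]
side yaw -0.591448764428543
side2 yaw -0.6585073554000744
((437.0, 254.5), (79.0, 64.0), 90.0)
[array([ 0.6229, -0.2162]), array([ 0.6223, -0.395 ]), array([ 0.4034, -0.3851]), array([ 0.4046, -0.2099])] [ 0.5122 -0.3014  0.01  ]
```

```bash
python3 -m inch '[[0.3,-3,0,1],[0.6,-6,0,2],[1,-9,0,3],[1.3,-12,0,3.5],[1.3,-12,-3,3.5],[1.3,-12,-6,3.5],[1.3,-12,-8,3.5],[1.3,-12,-8,3.5]]' && python3 look.py w15 jig:0; python3 ang.py w16 .108
```

```text
time: 25.85
ee_pos: [0.5189, -0.2975, 0.1056]
tcp_rot: [-175.3, 0.2, 179.5]
wrist_force: [-0.4, -0.5, -1.2]
opening: 0.031
grasp_force: 30.2
25.85 [ 0.5189 -0.2975  0.1056] [-175.3189    0.2366  179.4831] 386.84460136506124
bar y -0.2873 (rel 0.0107) width 0.0122 strip 12.4..71.9 mid 42.2
bar y -0.2873 (rel 0.0107) width 0.0122 strip 13.0..69.1 mid 41.1
bar y -0.2852 (rel 0.0128) width 0.0168 strip 28.0..83.0 mid 55.5
bar y -0.2905 (rel 0.0075) width 0.0182 strip 9.5..45.1 mid 27.3
```

View pics/w15.png

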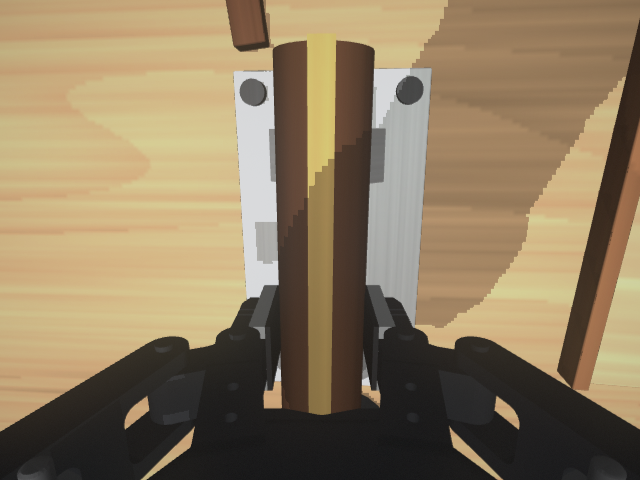

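The bar hangs over the jig with the strip up. The plate corners are at (234,71) and (431,69), so I'll check the offset and then lower.

```bash
python3 - <<'E'
from h import *
np.set_printoptions(precision=4,suppress=True)
c,o=shot("wrist"); print(o["ee_pos"],o["tcp_rot"])
for p,z in [((234,71),.01),((431,69),.01),((246,297),.01),((416,297),.01),((253,92),.016),((410,90),.016),((269,155),.048),((385,155),.048)]: print(p,px2w(c,p,z,o)[:2])
for y in (44,46): print("bar near end mid",px2w(c,(323,y),.108,o))
E
```

```text
[ 0.5202 -0.2982  0.1086] [-175.1922    0.4739  179.491 ]
(234, 71) [ 0.4205 -0.3558]
(431, 69) [ 0.4218 -0.2457]
(246, 297) [ 0.5598 -0.3576]
(416, 297) [ 0.5568 -0.2464]
(253, 92) [ 0.4325 -0.3439]
(410, 90) [ 0.433  -0.2573]
(269, 155) [ 0.4653 -0.3294]
(385, 155) [ 0.4656 -0.272 ]
bar near end mid [ 0.4276 -0.2972  0.108 ]
bar near end mid [ 0.4282 -0.2972  0.108 ]
```

```bash
python3 -m inch '[[0,-0.2,-2,0],[0,-0.2,-4,0],[0,-0.2,-5,0],[0,-0.2,-5.4,0],[0,-0.2,-5.6,0],[0,-0.2,-5.8,0],[0,-0.2,-5.8,0],[0,-0.2,-5.8,0]]'
```

```text
time: 27.05
ee_pos: [0.5201, -0.3001, 0.0499]
tcp_rot: [-175.2, 0.4, 179.5]
wrist_force: [0.4, -1.4, 2.1]
opening: 0.031
grasp_force: 30.4
```

```bash
python3 -m inch '[[0,0,-0.1,0],[0,0,-0.1,0],[0,0,-0.1,0],[0,0,-0.1,0],[0,0,-0.1,0],[0,0,-0.1,0],[0,0,-0.1,0],[0,0,-0.1,0]]' && python3 -m inch '[[0,0,0,0],[0,0,0,0],[0,0,0,0],[0,0,0,0],[0,0,0,0],[0,0,0,0],[0,0,0,0],[0,0,0,0]]' 5 && python3 -m inch '[[0,0.1,2,0],[0,0.4,5,0],[0,0.4,9,0],[0,0.4,13,0],[0,0.4,15,0],[0,0.4,15,0],[0,0.4,15,0],[0,0.4,15,0]]' && python3 look.py w17 bar_center:.05; python3 ang.py w18 .05
```

```text
time: 28.05
ee_pos: [0.5201, -0.3002, 0.0496]
tcp_rot: [-175.2, 0.5, 179.5]
wrist_force: [-1.3, 0.2, 7.8]
opening: 0.0309
grasp_force: 31.1
time: 29.05
ee_pos: [0.5197, -0.2999, 0.0483]
tcp_rot: [-175.2, 0.4, 179.5]
wrist_force: [0.0, 0.2, -0.4]
opening: 0.0497
grasp_force: 0.0
time: 30.05
ee_pos: [0.5193, -0.2957, 0.1968]
tcp_rot: [-175.3, 0.3, 179.5]
wrist_force: [0.4, -0.6, 0.1]
opening: 0.0501
grasp_force: 0.0
30.05 [ 0.5193 -0.2957  0.1968] [-175.2904    0.2865  179.4875] 386.84460136506124
bar_center [331. 224.] 0.86 [ 0.5194 -0.3008  0.05  ]
bar y -0.2903 (rel 0.0055) width 0.0126 strip 17.3..60.1 mid 38.7
bar y -0.2904 (rel 0.0054) width 0.0124 strip 19.0..59.5 mid 39.3
bar y -0.2903 (rel 0.0055) width 0.0126 strip 19.4..61.9 mid 40.7
bar y -0.2842 (rel 0.0116) width 0.0248 strip 46.4..85.9 mid 66.1
```

View pics/w17.png

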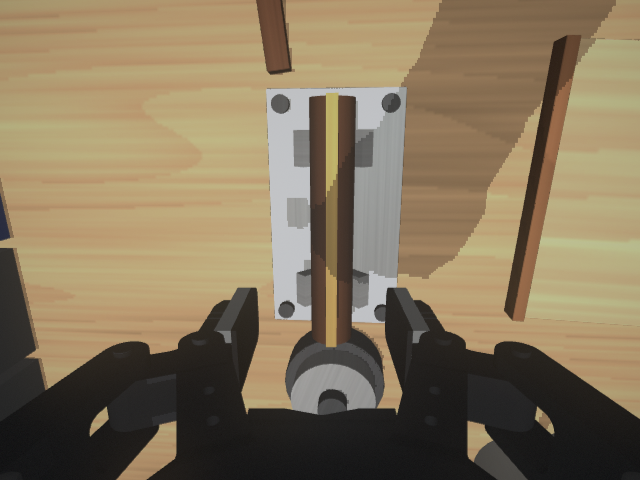

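The bar (332,220) lies in both vees, mid-jig, clear of the chuck. The strip (332,150) is centred on it, and the gripper is clear of everything.

```bash
python3 -c "
from workcell import bot
print(bot.job_done())"
```

```text
the job is handed in; nothing more can be done
None
```

I handed the job in at about 30 s of the 72 s. In the last picture the brass-strip bar lies centred in both jig vees with its strip facing up, and the gripper is clear; the hand-in call gave no verdict.

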